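# Open the mixed resin bottle and set it out in the spill tray

### The job

The resin bottle has finished mixing and still leans in the mixer's ratchet clamp. While the clamp holds it, push its child-resistant cap down hard, turn it anticlockwise and lift it off, and lay the cap in the blue spill tray; then lift the orange pawl off the ratchet wheel so that the jaw backs right off, lift the open bottle out and set it down gently, upright, in the tray beside its cap. Never tip the open bottle much further than it leans now, and leave everything else on the bench where it is.

Things in the scene. Friction and masses are not known exactly. Their poses are not given: they have to be found in the camera images.
- mixer: Resin mixer fixed to the bench: white housing 200 x 210 x 40 mm (x, y, z); origin in the middle of its underside. An aluminium cradle above it holds the bottle, leaning 30 degrees from vertical towards the mixer's -x. On the cradle's +y side stand the jaw, the ratchet wheel (62 mm across) and the orange pawl.
- cradle_foot (a point): Middle of the bottle's seat in the cradle, at (20, -50, 90) mm in the mixer frame. z runs up the leaning bottle, y is the mixer's y. Along z: a bed 58 mm tall, 44 mm wide under the bottle's -x face; a fixed cheek 60 mm tall, 12 mm thick at -y; the jaw 55 mm tall at +y; a heel lip 14 mm tall at +x. The wheel's axis is 92 mm towards +y. Lifted 65 mm along z the bottle is clear.
- bottle: Black square resin bottle, 0.3 to 0.5 kg, orange and white labels; origin in the middle of its underside, z along it to the mouth, y towards the jaw. Body 56 x 56 mm, 105 mm tall; shoulder to 113 mm; neck 30 mm across (40 over its lugs) to the rim at 139 mm. Clamped, it leans 30 degrees. Above 65 mm its side faces are free for a grip; gripped across x it cannot swing as it leans.
- cap: White ribbed child-resistant cap with an orange disc on top, 48 mm across, 28 mm tall, 40 g; origin in the middle of its open underside, z out through its closed top. Locked, its underside is 125 mm up the bottle. Held 5 to 6 mm down it must turn 65 degrees (50 to 80; stop at 87) anticlockwise seen from above its top, then it lifts straight off along the bottle's axis.
- cap_mid (a point): Middle of the cap, on its axis, 14 mm above its underside. Cap spring: 7 N when locked; it cannot turn until pushed 4 mm down along the bottle's axis (15 N); 5.5 mm down takes 17 N; it bottoms at 6.5 mm. Best gripped across the smooth top 8 mm of its side (6 to 14 mm above this point).
- tray: Blue spill tray fixed to the bench, 160 (x) x 220 (y) x 16 mm; origin in the middle of its underside.
- tray_in (a point): Middle of the tray's inner floor, 4 mm above the bench. Inside it measures 152 mm (x) by 212 mm (y); the rim stands 12 mm above this floor. Room for the cap at one end of its y and the bottle at the other.
- jaw (a joint): Sliding clamp jaw: 0 m clamped as at the start, 0.014 m fully backed off (away from the bottle, towards the mixer's +y). It cannot back off while the pawl holds the wheel; once the pawl is lifted and held, a spring drives it fully back by itself within about a second.
- pawl (a joint): Pawl angle: 0 rad engaged in the ratchet wheel, growing as its tab is lifted, at most 0.6. It lets go of the wheel at about 0.15 rad. A light spring (3 to 6 N at the tab) pulls it down again when let go.
- pawl_tab (a point): Grip point on the pawl's upright orange finger tab, a plate 10 mm thick (x), 18 mm wide (y), its top edge 11 mm beyond this point, 20 mm free below it. Engaged, z is parallel to the bottle's axis, y is the mixer's y. The pivot lies 39 mm towards +y and 25 mm below. Pulling the tab 15 to 20 mm along z lifts the pawl clear.
- spare_bottle: spare grey round bottle with a black cap, 60 mm across, 170 mm tall, standing; not the one to open; to be left alone
- glue_stick: glue stick, 25 mm across, 95 mm tall, standing; to be left alone
- bracket: small orange printed L bracket, 40 x 22 x 30 mm; to be left alone
- scraper: print scraper (spatula) with an orange handle, 190 mm long, lying flat; to be left alone
- spool: spool of yellow filament lying flat, 180 mm across, 62 mm tall; to be left alone
- cutters: flush cutters with red handles, 104 mm long, lying flat; to be left alone
- print_sample: small white printed sample, about 42 x 22 x 18 mm; to be left alone
Not all that is in view belongs to the job. Leave any pink look-alike of the bottle alone.

How it is judged:
By the outcome, as a careful person would: the job done as asked, in the order asked, and still so for the second after the job is handed in, with the robot touching nothing.
It also fails if it takes over 67 s, if anything falls off the work surface, if the arm or the gripper's body presses on something with over 40 N, if the wrist force passes 120 N, or if a joint passes its speed limit or range.

### The arm

A 6-joint arm with a two-finger parallel gripper is mounted at the origin on the work surface. World frame = base frame: x ahead of the robot, y to its left, z up, the work surface at z = 0. Lengths are in mm, angles in rad, forces in N, time in s.
With the tool pointing down it reaches from about 275 to 750 mm from the base axis. Payload 10.2 kg.
Tool frame: the origin (TCP) lies midway between the tips of the shut fingers; the grasp point (between the pads) lies grip_depth behind it (grip_depth is the distance from the TCP to the grasp point, in mm); z points along the fingers, y is the line along which they close (so a half turn about z gives the same grasp; the last joint's range is limited). The gripper opens to 85 mm and grips with 20 to 120 N. Pads are 22 mm wide; open, the fingers measure 114 mm over their backs; the gripper's body (76 mm by 85 mm) begins 54 mm behind the grasp point. The pads swing forward as they close: fully open they stand 13 mm farther back than shut.
Start: joints at [-1.41, 0.313, 1.498, -0, 1.331, -0.223], TCP at [196.572, -486.817, 231.294] pointing down, gripper open.
Joint ranges: [-2.94, 2.94], [-0.97, 2.17], [0.19, 2.56], [-1.23, 4.37], [0.02, 3.11], [-2.88, 2.88]. Speed limits (rad/s): [2.39, 2.39, 3.01, 3.14, 3.14, 3.14].

### API

Orientations are given as a unit quaternion [w, x, y, z].
In Python, from rig import * gives the robot as it stands.
- The arm moves only by the tool servo_tool, never from a script. Its argument "commands" is a list of rows, each a list of 3 entries, a list of its own where there are three numbers: the gripper command: -1 is fully open, 1 is shut, values between are in proportion, then the shift along the tool's x, y, z in m, then the turn, a rotation vector about the tool's x, y, z in units of 6 degrees (1.0 is 6 degrees). In form: [[grip, [dx, dy, dz], [ax, ay, az]], ...]. A call has 1 to 10 rows; each row shifts and turns the commanded pose from where the row before left it, along the tool's axes as they then stand; what a row does not reach is not made up. A row lasts 1/12 s, in which the tool goes at most 41.7 mm and 7.16 degrees, less where a joint would pass 70% of its speed; a pose out of reach is approached as far as the arm can. A call is refused whole if a number of a shift passes 0.0417 or a number of a turn 1, either way. A call with a gripper value outside its range is refused whole. The fingers move at their own pace and stop on an object; "squeeze" is the grip in N (left out, the last holds). Time passes only in rows, so rows that do not move let the fingers close. It gives the time, the measured TCP pose, the force, the opening and the grip force at its end, in the units of the state.
- sense(): the state, without advancing time (a new reading comes with each control period).
- capture(name): name is "scene" or "top" or "wrist"; returns a dict with "pixels" (400x640x3 uint8, red, green, blue), "z_map" (400x640 float32, mm along the optical axis (not along the pixel's ray), 0 where there is no reading), "fx", "fy", "cx", "cy" (pixels), "rvec" (rotation vector, rad) and "tvec" (3), from world to camera coordinates, as OpenCV has them; the wrist camera has in their place "T_tool_cam" (4x4, takes a point from camera to tool coordinates, whose origin is the TCP and whose axes are the flange's). Camera axes: x right, y down, z forward; pixel columns grow to the right and rows downward; lengths in mm; the calibration is good to about 2 mm. A picture is of the moment at which its call begins: read the wrist's pose just before it.
- finish_job(): hands the job in; it is judged then, once.
The state is a dict: "time_s": time; "joints": joint angles; "dq": joint speeds; "tau": joint torques, N m; "eef_pos": TCP position; "ee_rot": TCP orientation; "force": force on the tool from outside, world axes, zero at the start; "wrist_torque": the same for the moment, N m; "grip_width": opening from 0.0 (shut) to 1.0 (fully open); "grip_force": force on a finger pad.
Only numpy, scipy, OpenCV 4.12 (cv2) and the standard library are available. Lean on these libraries where they do the work, as an engineer would, in place of code of your own. Each camera call takes 0.05 s, during which the arm holds its last target. There are 200 camera calls.

## Working session

There is one attempt and no reset: what is moved stays moved. The work goes in short steps, Python scripts to look and compute and a tool call to move; the robot and the scene stay as the last step left them, time stands still between calls to the robot, and variables do not carry over. Pictures are saved under pics/ and viewed, at most 13 in all, crops included, and the job is handed in when it is done.

Besides the shell and the picture viewer there is one more tool, called after "Call:" as name(argument=value, ...), one argument or row to a line, values as JSON. servo_tool: Moves the arm, as the interface text tells. Its arguments: {"type":"object","properties":{"commands":{"type":"array"},"squeeze":{"type":"number"}},"required":["commands"]}

```bash
ls; mkdir -p pics; python3 - <<'E'
from rig import *
import cv2,numpy as np
s=sense();print(s)
for n in("scene","top"):
    c=capture(n);np.savez(n+".npz",**c);cv2.imwrite(f"pics/{n}0.png",c["pixels"][:,:,::-1])
    print(n,c["fx"],c["fy"],c["cx"],c["cy"],c["rvec"],c["tvec"])
E
```

```text
pics
{'time_s': 0.0, 'joints': array([-1.41039055e+00,  3.13470818e-01,  1.49844783e+00, -9.99493629e-06,
        1.33095892e+00, -2.23384128e-01]), 'dq': array([-1.72753400e-05,  1.04115201e-03, -3.18309801e-03,  8.11973496e-07,
       -4.47958849e-04,  7.49662403e-04]), 'tau': array([-1.02785958e-03, -4.12269330e+01, -2.59742439e+01, -2.51532128e-04,
        4.15190763e-03,  1.89832043e-07]), 'eef_pos': array([ 196.5326218 , -486.55594884,  230.72036747]), 'ee_rot': array([-6.42287462e-04,  9.81644164e-01,  1.90720533e-01,  1.53757244e-05]), 'force': array([ 0.66613815, -0.76578566,  1.00417517]), 'wrist_torque': array([ 0.00030268,  0.0441568 , -0.04739197]), 'grip_force': 0.0, 'grip_width': 0.9954391462352903}
scene 481.77010622727926 481.77010622727926 319.4326242006919 203.29837215028624 [ 2.32780583  0.84224322 -0.28939488] [-451.48723674 -201.95971467 1772.81621599]
top 471.1582935365666 471.1582935365666 318.4468342950093 186.26258949037654 [ 2.15013746 -2.06179176  0.21541418] [-6.13386560e-01  5.70154550e+02  1.88569823e+03]
```

View pics/scene0.png

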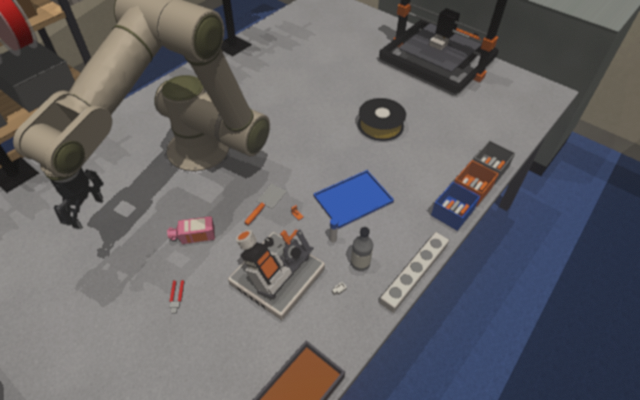

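View pics/top0.png

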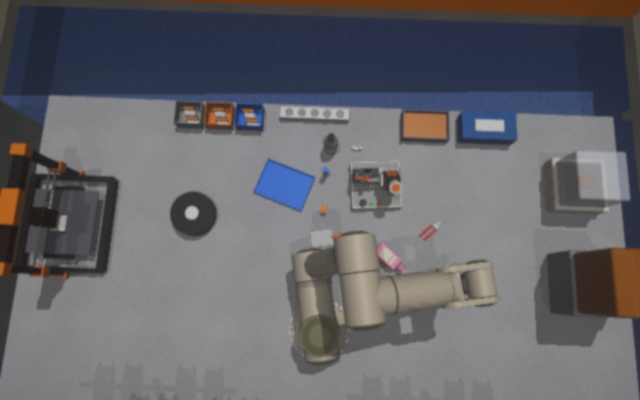

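The scene view shows the mixer near (277,270), with its leaning white/orange cap at (246,239). The tray is at (353,199) and the pink look-alike at (192,230). In the top view the mixer is at (377,186), the cap at (396,187) and the tray at (285,185).

Cap candidates are the white and orange cap (top 396,187), the grey bottle's black cap (331,140) and the pink bottle's cap (382,248). I choose the first, and will check it in a crop.

```bash
python3 - <<'E'
import cv2,numpy as np
a=np.load("scene.npz")["pixels"][200:325,210:340,::-1]
b=np.load("top.npz")["pixels"][150:220,250:415,::-1]
a=cv2.resize(a,None,fx=4.6,fy=4.6,interpolation=cv2.INTER_CUBIC)
cv2.imwrite("pics/a.png",a)
b=cv2.resize(b,None,fx=4.8,fy=4.8,interpolation=cv2.INTER_CUBIC)
cv2.imwrite("pics/b.png",b)
E
cat > h.py <<'E'
import cv2,numpy as np
from scipy.spatial.transform import Rotation as R
def cam(c):
    return R.from_rotvec(np.ravel(c["rvec"])).as_matrix(),np.ravel(c["tvec"])
def cloud(c):
    z=c["z_map"];v,u=np.mgrid[:z.shape[0],:z.shape[1]]
    P=np.stack([(u-c["cx"])/c["fx"]*z,(v-c["cy"])/c["fy"]*z,z],-1)
    if "rvec" in c: 
        r,t=cam(c);return (P-t)@r
    return P
def proj(c,P):
    r,t=cam(c);q=np.atleast_2d(P)@r.T+t
    return q[:,:2]/q[:,2:]*[c["fx"],c["fy"]]+[c["cx"],c["cy"]]
E
python3 - <<'E'
from h import *
c=np.load("top.npz");P=cloud(c)
for u,v in[(352,163),(402,163),(401,208),(352,208),(396,187),(285,185),(271,160),(314,179),(298,210),(255,189),(377,186),(331,140)]:print(u,v,P[v,u].round(0))
E
```

```text
352 163 [ 680. -114.   42.]
402 163 [ 698. -330.    8.]
401 208 [ 503. -328.    0.]
352 208 [ 489. -119.   36.]
396 187 [ 545. -272.  219.]
285 185 [581. 166.   5.]
271 160 [687. 232.  12.]
314 179 [609.  44.  19.]
298 210 [475. 105.   9.]
255 189 [558. 293.   5.]
377 186 [ 585. -220.   43.]
331 140 [741. -20. 155.]
```

View pics/a.png

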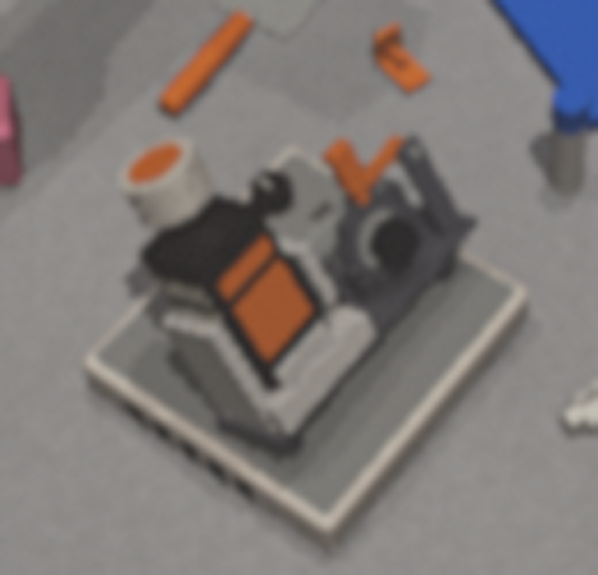

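View pics/b.png

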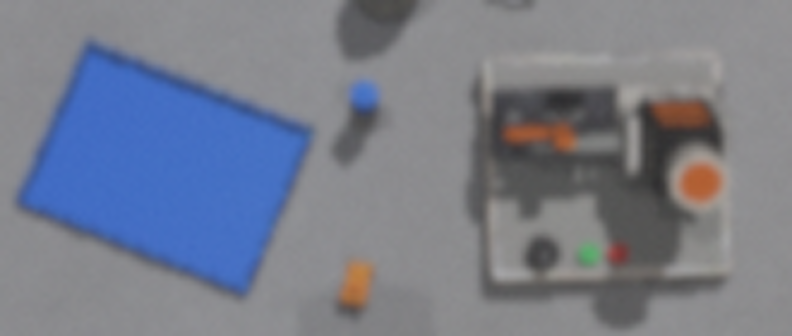

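The crops confirm the choice: the leaning bottle with the white cap and orange disc (crop b at 700,180), the jaw and wheel on the left, and the orange pawl at (540,135). Next I fit the poses precisely.

```bash
cat >> h.py <<'E'
def plane(c,uv,z):
    r,t=cam(c);o=-t@r;uv=np.atleast_2d(uv)
    d=np.c_[(uv-[c["cx"],c["cy"]])/[c["fx"],c["fy"]],np.ones(len(uv))]@r
    return o+d*((z-o[2])/d[:,2])[:,None]
E
python3 - <<'E'
from h import *
c=dict(np.load("top.npz"));P=cloud(c);px=c["pixels"].astype(int)
k=lambda q:(np.array(q)+.5)/4.8-.5+[250,150]
M=plane(c,k([(487,62),(718,55),(730,272),(492,280)]),40);print(M.round(1),M.mean(0))
e=np.diff(np.vstack([M,M[:1]]),axis=0)[:,:2];print(np.linalg.norm(e,axis=1),np.degrees(np.arctan2(e[:,1],e[:,0])))
# depth-based housing top
m=(abs(P[...,2]-40)<5)&(abs(P[...,0]-595)<130)&(abs(P[...,1]+222)<130)
Q=P[m][:,:2];print(len(Q),cv2.minAreaRect(Q.astype(np.float32)),np.median(P[m][:,2]))
T=plane(c,k([(90,43),(312,130),(243,296),(18,205)]),14);print("tray",T.round(1),T.mean(0))
e=np.diff(np.vstack([T,T[:1]]),axis=0)[:,:2];print(np.linalg.norm(e,axis=1),np.degrees(np.arctan2(e[:,1],e[:,0])))
# cap disc both cameras
for n,w in(("top",(165,205,385,410)),("scene",(225,250,232,258))):
    c=dict(np.load(n+".npz"));p=c["pixels"].astype(int);P=cloud(c);mm=np.zeros(p.shape[:2],bool)
    mm[w[0]:w[1],w[2]:w[3]]=1
    mm&=(p[...,0]-p[...,2]>60)&(P[...,2]>195)
    v,u=np.nonzero(mm);print(n,len(u),u.mean(),v.mean(),plane(c,[u.mean(),v.mean()],222.5),P[mm].mean(0),P[mm].std(0))
E
```

```text
[[ 682.2 -109.6   40. ]
 [ 697.  -312.4   40. ]
 [ 503.8 -324.    40. ]
 [ 488.3 -119.3   40. ]] [ 592.83199473 -216.3318617    40.        ]
[203.29870276 193.46640594 205.21032153 194.12318438] [ -85.83272787 -176.57766198   94.34112449    2.86082745]
896 ((593.1046752929688, -214.98599243164062), (200.8139190673828, 208.3889617919922), 4.4823760986328125) 40.08873900807879
tray [[692.1 243.6  14. ]
 [620.6  41.9  14. ]
 [469.6  95.5  14. ]
 [542.1 297.4  14. ]] [581.08955404 169.60307     14.        ]
[213.95345872 160.24111071 214.49863572 159.31163793] [-109.52983413  160.47156298   70.2216453   -19.72377423]
top 54 395.3888888888889 187.61111111111111 [[ 541.81527812 -269.11740228  222.5       ]] [ 541.50342316 -268.90556549  223.87565548] [7.18438114 7.84535574 6.20583795]
scene 62 243.01612903225808 235.0483870967742 [[ 543.23157283 -263.82163152  222.5       ]] [ 542.84087764 -263.53499632  221.89170406] [7.51805105 8.56474069 4.80977005]
```

```bash
cat >> h.py <<'E'
MIX=np.array([593,-215.5,0.]);YAW=4.3
def Rm(): return R.from_euler('z',YAW,degrees=True)
def mix(p): return MIX+Rm().apply(p)
AX=np.array([-.5,0,3**.5/2])
def cradle(p): # point in leaning frame
    return mix(np.array([20,-50,90])+R.from_euler('y',-30,degrees=True).apply(p))
def lean(turn=0,tilt=30): # tool along -axis, tool y in lean plane (+x), turned about tool z by deg
    t=np.radians(tilt);z=[np.sin(t),0,-np.cos(t)];y=[np.cos(t),0,np.sin(t)];x=np.cross(y,z)
    return Rm()*R.from_matrix(np.c_[x,y,z])*R.from_euler('z',turn,degrees=True)
def pose(s):
    q=s["ee_rot"];return s["eef_pos"],R.from_quat(np.r_[q[1:],q[0]])
def delta(s,p,r):
    p0,r0=pose(s);print("t",round(s["time_s"],2),"shift first(mm)",r0.inv().apply(p-p0).round(1),"turn units",((r0.inv()*r).as_rotvec(degrees=True)/6).round(2),"| shift after turn",r.inv().apply(p-p0).round(1))
E
python3 - <<'E'
import rig
print([ (n,getattr(rig,n)) for n in dir(rig) if 'grip' in n.lower() or 'depth' in n.lower()],[n for n in dir(rig) if n[0]!='_'])
from rig import *
from h import *
s=sense();print("cap top",cradle([0,0,153]))
delta(s,cradle([0,0,270]),lean(30))
w=capture("wrist");print(w["T_tool_cam"].round(3),w["fx"],w["cx"],w["cy"])
E
```

```text
[('grip_depth', 18.700000000000003)] ['PlanningError', 'capture', 'finish_job', 'grip_depth', 'sense']
cap top [ 540.4079763  -269.59555474  222.50188678]
t 0.1 shift first(mm) [344.4 -90.3 -92.8] turn units [-3.22  3.98 -6.89] | shift after turn [318.5 170.5  69.8]
[[  -0.      -0.956   -0.292   75.351]
 [   1.      -0.      -0.       0.58 ]
 [   0.      -0.292    0.956 -142.473]
 [   0.       0.       0.       1.   ]] 308.89173641510837 320.86633515216465 203.20937412652594
```

Call:
servo_tool(
  commands=[
    [-1, [0.0345, -0.009, -0.0093], [0, 0, 0]],
    [-1, [0.0345, -0.009, -0.0093], [0, 0, 0]],
    [-1, [0.0345, -0.009, -0.0093], [0, 0, 0]],
    [-1, [0.0345, -0.009, -0.0093], [0, 0, 0]],
    [-1, [0.0345, -0.009, -0.0093], [0, 0, 0]],
    [-1, [0.0345, -0.009, -0.0093], [0, 0, 0]],
    [-1, [0.0345, -0.009, -0.0093], [0, 0, 0]],
    [-1, [0.0345, -0.009, -0.0093], [0, 0, 0]],
    [-1, [0.0345, -0.009, -0.0093], [0, 0, 0]],
    [-1, [0.0345, -0.009, -0.0093], [0, 0, 0]],
  ],
)

```text
time_s: 0.98
eef_pos: [483.9, -272.7, 324.6]
ee_rot: [-0.0, 0.982, 0.191, -0.0]
force: [0.1, -0.7, 0.7]
grip_width: 0.995
grip_force: 0.0
```

Call:
servo_tool(
  commands=[
    [-1, [0, 0, 0], [-0.4, 0.5, -0.86]],
    [-1, [0, 0, 0], [-0.4, 0.5, -0.86]],
    [-1, [0, 0, 0], [-0.4, 0.5, -0.86]],
    [-1, [0, 0, 0], [-0.4, 0.5, -0.86]],
    [-1, [0, 0, 0], [-0.4, 0.5, -0.86]],
    [-1, [0, 0, 0], [-0.4, 0.5, -0.86]],
    [-1, [0, 0, 0], [-0.4, 0.5, -0.86]],
    [-1, [0, 0, 0], [-0.4, 0.5, -0.86]],
    [-1, [0, 0, 0], [0, 0, 0]],
  ],
)

```text
time_s: 1.73
eef_pos: [481.7, -274.5, 323.3]
ee_rot: [0.12, 0.817, 0.514, 0.23]
force: [-0.7, -0.2, -0.4]
grip_width: 0.998
grip_force: 0.0
```

```bash
python3 - <<'E'
from rig import *
from h import *
s=sense();print(s["joints"].round(2),s["force"]);delta(s,cradle([0,0,270]),lean(30))
w=capture("wrist");np.savez("w1.npz",p=s["eef_pos"],q=s["ee_rot"],**w)
cv2.imwrite("pics/w1.png",w["pixels"][:,:,::-1])
E
```

```text
[-0.94  0.12  1.59  0.48  1.18 -0.62] [-0.6861902  -0.22696443 -0.36510686]
t 1.73 shift first(mm) [ 0.7  0.3 -0.2] turn units [ 0.   -0.03  0.01] | shift after turn [ 0.7  0.3 -0.2]
```

View pics/w1.png

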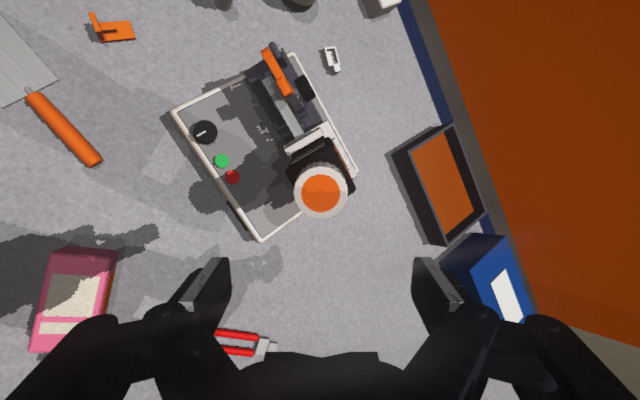

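The wrist view shows the cap disc at (320,193), the pawl tab at (275,70), and the mixer housing corners near (172,108), (262,241), (357,172) and (292,55).

```bash
cat >> h.py <<'E'
def wcloud(w,p,q):
    T=w["T_tool_cam"];P=cloud(w)@T[:3,:3].T+T[:3,3]
    r=R.from_quat(np.r_[q[1:],q[0]]);return (r.apply(P.reshape(-1,3))+p).reshape(P.shape)
E
python3 - <<'E'
from h import *
w=dict(np.load("w1.npz"));p=w["p"];W=wcloud(w,p,w["q"]);px=w["pixels"].astype(int)
om=(px[...,0]-px[...,2]>90)
m=om.copy();m[:160]=0;m[230:]=0;m[:,:290]=0;m[:,350:]=0;m&=W[...,2]>190
v,u=np.nonzero(m);A=Rm().apply(AX)
print("disc",len(u),u.mean(),v.mean(),W[m].mean(0),"pred",cradle([0,0,153]))
Q=W[m];n=np.linalg.svd(Q-Q.mean(0),full_matrices=False)[2][2];print("normal",n,A)
# in leaning frame
def tocr(P): return R.from_euler('y',30,degrees=True).apply(Rm().inv().apply(P-MIX)-[20,-50,90])
print("disc in cradle",tocr(Q).mean(0))
m=np.zeros_like(om);m[40:105,255:295]=1;m&=om&(W[...,2]>60)
print("pawl cradle"); C=tocr(W[m]);print(len(C),np.percentile(C,[2,25,50,75,98],axis=0).round(1))
# housing
m=(abs(W[...,2]-40)<4)&(abs(W[...,0]-593)<125)&(abs(W[...,1]+215)<130)
print(cv2.minAreaRect(W[m][:,:2].astype(np.float32)),np.median(W[m][:,2]))
E
```

```text
disc 1146 320.17015706806285 192.85951134380454 [ 542.1559962  -265.48563436  223.43732383] pred [ 540.4079763  -269.59555474  222.50188678]
normal [-0.58449203 -0.78768021  0.19475359] [-0.49859257 -0.03748936  0.8660254 ]
disc in cradle [  2.24415838   3.9672872  152.78448422]
pawl cradle
514 [[ 10.9  94.4  28.6]
 [ 13.5 104.9  50. ]
 [ 16.1 121.   51.1]
 [ 18.5 135.2  78.5]
 [ 20.4 147.   80.4]]
((594.026123046875, -212.1512451171875), (198.3565673828125, 208.13893127441406), 3.9641973972320557) 40.412166057067054
```

Call:
servo_tool(
  commands=[
    [-1, [0, 0, 0], [0, 0, -1]],
    [-1, [0, 0, 0], [0, 0, -1]],
    [-1, [0, 0, 0], [0, 0, -1]],
    [-1, [0, 0, 0], [0, 0, -1]],
    [-1, [0, 0, 0], [0, 0, -1]],
    [-1, [0, 0, 0], [0, 0, -1]],
    [-1, [0, 0, 0], [0, 0, -1]],
    [-1, [0, 0, 0], [0, 0, -1]],
    [-1, [0, 0, 0], [0, 0, -1]],
    [-1, [0, 0, 0], [0, 0, -1]],
  ],
)

```text
time_s: 2.62
eef_pos: [483.1, -274.0, 324.4]
ee_rot: [0.218, 0.451, 0.854, 0.138]
force: [0.3, -0.3, -0.3]
grip_width: 0.999
grip_force: 0.0
```

Call:
servo_tool(
  commands=[
    [-1, [0, 0, 0], [0, 0, -0.5]],
    [-1, [0, 0, 0], [0, 0, 0]],
  ],
)

```text
time_s: 2.78
eef_pos: [483.1, -274.0, 324.4]
ee_rot: [0.222, 0.43, 0.865, 0.132]
force: [0.1, -0.5, -0.1]
grip_width: 1.001
grip_force: 0.0
```

```bash
python3 - <<'E'
from rig import *
from h import *
s=sense();print(s["joints"].round(2),s["time_s"]);w=capture("wrist")
np.savez("w2.npz",p=s["eef_pos"],q=s["ee_rot"],**w)
cv2.imwrite("pics/w2.png",w["pixels"][:,:,::-1])
A=[];b=[]
for f in("w1","w2"):
    w=dict(np.load(f+".npz"));W=wcloud(w,w["p"],w["q"]);px=w["pixels"].astype(int)
    m=(px[...,0]-px[...,2]>90)&(W[...,2]>200)&(np.linalg.norm(W[...,:2]-[541,-267],axis=-1)<40)
    r=R.from_quat(np.r_[w["q"][1:],w["q"][0]]);d=W[m].mean(0);print(f,m.sum(),d,"in tool",r.inv().apply(d-w["p"]))
    r=r.as_matrix();A.append(np.c_[np.eye(3),-r[:,:2]]);b.append(d)   # d = true + r*bias(xy)
    m=(abs(W[...,2]-40)<4)&(abs(W[...,0]-593)<125)&(abs(W[...,1]+215)<130)
    print(cv2.minAreaRect(W[m][:,:2].astype(np.float32)),np.median(W[m][:,2]))
A=np.vstack(A);A[:,3:]*=-1
x=np.linalg.lstsq(A,np.hstack(b),rcond=None);print("true",x[0][:3],"bias",x[0][3:],x[1])
E
```

```text
[-0.93  0.12  1.59  0.47  1.18 -1.71] 2.7833
w1 1144 [ 542.33682367 -265.5760233   223.01442156] in tool [  4.77405807   0.19151026 117.44693112]
((594.026123046875, -212.1512451171875), (198.3565673828125, 208.13893127441406), 3.9641973972320557) 40.412166057067054
w2 1152 [ 541.66973391 -265.50009244  224.39102033] in tool [  2.65222111   3.20123525 116.13208652]
((594.1024780273438, -212.73382568359375), (199.20008850097656, 208.0736846923828), 3.9837446212768555) 40.591381801625204
true [ 541.90723707 -265.44704209  223.65166972] bias [-0.11782222  0.11722786] [1.15787853]
```

```bash
sed -i 's/^MIX=.*/MIX=np.array([594.4,-211.9,0.]);YAW=4.0/' h.py; python3 - <<'E'
from rig import *
from h import *
print(cradle([0,0,153]));s=sense();delta(s,cradle([0,0,128]),lean(30))
E
```

```text
[ 541.52545485 -265.71944328  222.50188678]
t 2.83 shift first(mm) [  3.    2.1 142.7] turn units [-0.   -0.04 10.5 ] | shift after turn [  3.7  -2.  142.7]
```

Call:
servo_tool(
  commands=[
    [-1, [0.003, 0.002, 0.01], [0, 0, 1]],
    [-1, [0, 0, 0.01], [0, 0, 1]],
    [-1, [0, 0, 0.01], [0, 0, 1]],
    [-1, [0, 0, 0.01], [0, 0, 1]],
    [-1, [0, 0, 0.01], [0, 0, 1]],
    [-1, [0, 0, 0.01], [0, 0, 1]],
    [-1, [0, 0, 0.01], [0, 0, 1]],
    [-1, [0, 0, 0.01], [0, 0, 1]],
    [-1, [0, 0, 0.01], [0, 0, 1]],
    [-1, [0, 0, 0.01], [0, 0, 1]],
  ],
)

```text
time_s: 3.67
eef_pos: [532.9, -266.5, 237.3]
ee_rot: [0.125, 0.807, 0.531, 0.227]
force: [-0.1, 0.5, 0.3]
grip_width: 1.003
grip_force: 0.0
```

Call:
servo_tool(
  commands=[
    [-1, [0, 0, 0.01], [0, 0, 0.5]],
    [-1, [0, 0, 0.01], [0, 0, 0]],
    [-1, [0, 0, 0.01], [0, 0, 0]],
    [-1, [0, 0, 0.01], [0, 0, 0]],
    [-1, [0, 0, 0.0025], [0, 0, 0]],
    [-1, [0, 0, 0], [0, 0, 0]],
  ],
)

```text
time_s: 4.17
eef_pos: [553.8, -264.7, 200.1]
ee_rot: [0.12, 0.818, 0.514, 0.229]
force: [-0.2, -1.2, 0.4]
grip_width: 1.0
grip_force: 0.0
```

```bash
python3 - <<'E'
from rig import *
from h import *
s=sense();print(s["joints"].round(2),s["force"]);delta(s,cradle([0,0,128]),lean(30))
w=capture("wrist");cv2.imwrite("pics/w3.png",w["pixels"][:,:,::-1])
E
```

```text
[-0.8   0.34  1.64  0.52  0.88 -0.64] [-0.15700917 -1.21457582  0.40712027]
t 4.17 shift first(mm) [ 0.1  0.5 -0.5] turn units [-0.02 -0.04  0.03] | shift after turn [ 0.1  0.5 -0.5]
```

View pics/w3.png

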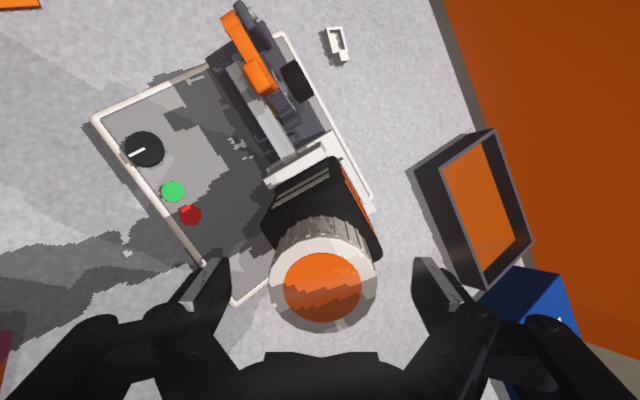

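The cap (322,287) sits midway between the fingers (231 and 412), so I close on it.

Call:
servo_tool(
  commands=[
    [1, [0, 0, 0], [0, 0, 0]],
    [1, [0, 0, 0], [0, 0, 0]],
    [1, [0, 0, 0], [0, 0, 0]],
    [1, [0, 0, 0], [0, 0, 0]],
    [1, [0, 0, 0], [0, 0, 0]],
    [1, [0, 0, 0], [0, 0, 0]],
  ],
  squeeze=80,
)

```text
time_s: 4.72
eef_pos: [553.5, -265.2, 201.7]
ee_rot: [0.121, 0.818, 0.514, 0.23]
force: [-5.0, 1.3, 5.2]
grip_width: 0.533
grip_force: 80.4
```

Call:
servo_tool(
  commands=[
    [1, [0, 0, 0.001], [0, 0, 0]],
    [1, [0, 0, 0.001], [0, 0, 0]],
    [1, [0, 0, 0.001], [0, 0, 0]],
    [1, [0, 0, 0.001], [0, 0, 0]],
    [1, [0, 0, 0], [0, 0, 0]],
  ],
)

```text
time_s: 5.13
eef_pos: [555.4, -265.0, 198.5]
ee_rot: [0.121, 0.818, 0.514, 0.23]
force: [-11.4, 2.3, 10.0]
grip_width: 0.534
grip_force: 80.9
```

```bash
python3 - <<'E'
from rig import *
from h import *
s=sense();delta(s,cradle([0,0,128]),lean(30));print(s["force"]@Rm().apply(AX),s["force"],s["grip_width"])
E
```

```text
t 5.13 shift first(mm) [ 0.3 -0.2 -2.7] turn units [-0.01 -0.03  0.04] | shift after turn [ 0.2 -0.2 -2.7]
14.267624634406738 [-11.42188386   2.29798999   9.98901888] 0.5336061750439282
```

Call:
servo_tool(
  commands=[
    [1, [0, 0, 0.001], [0, 0, 0]],
    [1, [0, 0, 0.001], [0, 0, 0]],
    [1, [0, 0, 0], [0, 0, 0]],
  ],
)

```text
time_s: 5.38
eef_pos: [556.2, -265.0, 197.0]
ee_rot: [0.121, 0.818, 0.514, 0.229]
force: [-13.9, 3.0, 11.7]
grip_width: 0.531
grip_force: 81.3
```

```bash
python3 - <<'E'
from rig import *
from h import *
s=sense();delta(s,cradle([0,0,128]),lean(30));print(s["force"]@Rm().apply(AX),s["force"],s["grip_width"])
E
```

```text
t 5.38 shift first(mm) [ 0.3 -0.2 -4.5] turn units [-0.01 -0.03  0.04] | shift after turn [ 0.2 -0.2 -4.5]
16.97467383134685 [-13.86130018   3.04155358  11.73982938] 0.5309606183119788
```

Call:
servo_tool(
  commands=[
    [1, [0, 0, 0], [0, 0, -0.6]],
    [1, [0, 0, 0], [0, 0, -0.6]],
    [1, [0, 0, 0], [0, 0, -0.6]],
    [1, [0, 0, 0], [0, 0, -0.6]],
    [1, [0, 0, 0], [0, 0, -0.6]],
    [1, [0, 0, 0], [0, 0, 0]],
  ],
)

```text
time_s: 5.88
eef_pos: [556.8, -265.5, 197.9]
ee_rot: [0.157, 0.726, 0.636, 0.208]
force: [-9.8, 1.8, 13.1]
grip_width: 0.537
grip_force: 81.2
```

```bash
python3 - <<'E'
from rig import *
from h import *
s=sense();delta(s,cradle([0,0,128]),lean(30));print(s["force"]@Rm().apply(AX),s["force"],s["grip_width"],s["wrist_torque"])
E
```

```text
t 5.88 shift first(mm) [ 0.6 -1.  -3.9] turn units [ 0.02 -0.03  3.08] | shift after turn [ 0.3 -1.2 -3.9]
16.18095512184877 [-9.80457596  1.76639475 13.10841178] 0.5366905510345865 [0.20417266 0.62772786 0.24829223]
```

Call:
servo_tool(
  commands=[
    [1, [0, 0, 0.0005], [0, 0, -0.8]],
    [1, [0, 0, 0], [0, 0, -0.8]],
    [1, [0, 0, 0], [0, 0, -0.8]],
    [1, [0, 0, 0], [0, 0, -0.8]],
    [1, [0, 0, 0], [0, 0, -0.8]],
    [1, [0, 0, 0], [0, 0, -0.8]],
    [1, [0, 0, 0], [0, 0, -0.8]],
    [1, [0, 0, 0], [0, 0, -0.8]],
    [1, [0, 0, 0], [0, 0, -0.8]],
    [1, [0, 0, 0], [0, 0, -0.8]],
  ],
)

```text
time_s: 6.72
eef_pos: [557.2, -265.4, 197.7]
ee_rot: [0.228, 0.404, 0.877, 0.126]
force: [-9.1, 2.3, 13.8]
grip_width: 0.534
grip_force: 81.2
```

Call:
servo_tool(
  commands=[
    [1, [0, 0, 0], [0, 0, 0]],
    [1, [0, 0, 0], [0, 0, 0]],
  ],
)

```text
time_s: 6.88
eef_pos: [557.2, -265.5, 197.7]
ee_rot: [0.228, 0.406, 0.876, 0.126]
force: [-9.0, 2.3, 14.1]
grip_width: 0.535
grip_force: 81.2
```

```bash
python3 - <<'E'
from rig import *
from h import *
s=sense();delta(s,cradle([0,0,128]),lean(30));print(s["force"]@Rm().apply(AX),s["force"],s["grip_width"],s["wrist_torque"])
E
```

```text
t 6.88 shift first(mm) [ 1.4 -0.4 -4.3] turn units [ 4.000e-02 -1.000e-02  1.105e+01] | shift after turn [ 0.1 -1.4 -4.3]
16.59529604048863 [-9.02803122  2.31672789 14.05626172] 0.5352428182555089 [0.21131327 0.52225176 0.26419605]
```

Call:
servo_tool(
  commands=[
    [1, [0, 0, -0.003], [0, 0, 0]],
    [1, [0, 0, -0.003], [0, 0, 0]],
    [1, [0, 0, -0.003], [0, 0, 0]],
    [1, [0, 0, -0.003], [0, 0, 0]],
    [1, [0, 0, -0.003], [0, 0, 0]],
    [1, [0, 0, 0], [0, 0, 0]],
  ],
)

```text
time_s: 7.38
eef_pos: [549.3, -265.4, 208.6]
ee_rot: [0.226, 0.406, 0.876, 0.127]
force: [-0.2, -0.3, -0.4]
grip_width: 0.532
grip_force: 81.6
```

```bash
python3 - <<'E'
from rig import *
from h import *
s=sense();delta(s,cradle([0,0,128]),lean(30));print(s["force"]@Rm().apply(AX),s["force"],s["grip_width"],s["wrist_torque"])
E
```

```text
t 7.38 shift first(mm) [-0.   0.3  9.1] turn units [ 1.000e-02 -4.000e-02  1.103e+01] | shift after turn [0.3 0.1 9.1]
-0.26632252884855745 [-0.20824285 -0.30163049 -0.4396068 ] 0.5318919843436343 [-0.03933798  0.29368883  0.0011364 ]
```

Call:
servo_tool(
  commands=[
    [1, [0, 0, -0.01], [0, 0, 0]],
    [1, [0, 0, -0.02], [0, 0, 0]],
    [1, [0, 0, -0.025], [0, 0, 0]],
    [1, [0, 0, -0.02], [0, 0, 0]],
  ],
)

```text
time_s: 7.72
eef_pos: [511.2, -268.2, 274.7]
ee_rot: [0.226, 0.406, 0.876, 0.127]
force: [-0.3, 0.6, -0.6]
grip_width: 0.533
grip_force: 81.7
```

```bash
cat >> h.py <<'E'
TRAY=np.array([581,169.5,0.]);TYAW=-19.8
def tray(x,y,z): return TRAY+R.from_euler('z',TYAW,degrees=True).apply([x,y,z])
def trot(flip=0): # tool down, tool y along tray x
    y=R.from_euler('z',TYAW+flip,degrees=True).apply([1,0,0]);z=np.array([0,0,-1]);return R.from_matrix(np.c_[np.cross(y,z),y,z])
E
python3 - <<'E'
from rig import *
from h import *
s=sense();print(s["joints"].round(2),s["eef_pos"])
for f in(0,180):delta(s,tray(0,60,200),trot(f))
E
```

```text
[-0.88  0.19  1.63  0.49  1.05 -1.77] [ 511.2062979  -268.22083983  274.72429746]
t 7.72 shift first(mm) [350.8 343.9 128.9] turn units [5.21 0.53 9.77] | shift after turn [495.5 -82.6  74.7]
t 7.72 shift first(mm) [350.8 343.9 128.9] turn units [ -0.61   6.   -19.45] | shift after turn [-495.5   82.6   74.7]
```

Call:
servo_tool(
  commands=[
    [1, [0, 0, 0], [0.474, 0.048, 0.888]],
    [1, [0, 0, 0], [0.474, 0.048, 0.888]],
    [1, [0, 0, 0], [0.474, 0.048, 0.888]],
    [1, [0, 0, 0], [0.474, 0.048, 0.888]],
    [1, [0, 0, 0], [0.474, 0.048, 0.888]],
    [1, [0, 0, 0], [0.474, 0.048, 0.888]],
    [1, [0, 0, 0], [0.474, 0.048, 0.888]],
    [1, [0, 0, 0], [0.474, 0.048, 0.888]],
    [1, [0, 0, 0], [0.474, 0.048, 0.888]],
    [1, [0, 0, 0], [0.474, 0.048, 0.888]],
  ],
)

```text
time_s: 8.55
eef_pos: [511.7, -268.1, 273.8]
ee_rot: [0.021, 0.792, 0.61, 0.011]
force: [0.1, -0.1, -0.2]
grip_width: 0.532
grip_force: 81.6
```

Call:
servo_tool(
  commands=[
    [1, [0.015, 0, 0], [0.474, 0.048, 0.888]],
    [1, [0.03, -0.006, 0], [0, 0, 0]],
    [1, [0.035, -0.006, 0], [0, 0, 0]],
    [1, [0.035, -0.006, 0], [0, 0, 0]],
    [1, [0.035, -0.006, 0], [0, 0, 0]],
    [1, [0.035, -0.006, 0], [0, 0, 0]],
    [1, [0.035, -0.006, 0], [0, 0, 0]],
    [1, [0.035, -0.006, 0], [0, 0, 0]],
    [1, [0.035, -0.006, 0], [0, 0, 0]],
    [1, [0.035, -0.006, 0], [0, 0, 0]],
  ],
)

```text
time_s: 9.38
eef_pos: [569.6, 57.8, 273.6]
ee_rot: [0.0, 0.818, 0.575, -0.0]
force: [-0.5, -0.8, -0.4]
grip_width: 0.532
grip_force: 81.7
```

Call:
servo_tool(
  commands=[
    [1, [0.035, -0.006, 0], [0, 0, 0]],
    [1, [0.03, -0.006, 0.01], [0, 0, 0]],
    [1, [0.03, -0.006, 0.015], [0, 0, 0]],
    [1, [0.025, 0, 0.015], [0, 0, 0]],
    [1, [0.02, 0, 0.005], [0, 0, 0]],
    [1, [0, 0, 0], [0, 0, 0]],
  ],
)

```text
time_s: 9.88
eef_pos: [599.8, 197.0, 226.3]
ee_rot: [-0.001, 0.817, 0.576, -0.001]
force: [-1.1, -0.8, 0.1]
grip_width: 0.534
grip_force: 81.8
```

```bash
python3 - <<'E'
from rig import *
from h import *
s=sense();print(s["joints"].round(2),s["eef_pos"])
delta(s,tray(0,60,200),trot(0))
w=capture("wrist");W=wcloud(w,s["eef_pos"],s["ee_rot"]);px=w["pixels"].astype(int)
cv2.imwrite("pics/w4.png",w["pixels"][:,:,::-1])
m=(px[...,2]-px[...,0]>60)&(W[...,2]<25)&(np.linalg.norm(W[...,:2]-TRAY[:2],axis=-1)<150)
print(m.sum(),cv2.minAreaRect(W[m][:,:2].astype(np.float32)),np.median(W[m][:,2]))
E
```

```text
[0.13 0.56 1.15 0.   1.44 0.47] [599.77319685 196.96247752 226.25088533]
t 9.88 shift first(mm) [27.8 -8.2 26.3] turn units [-0.03  0.01  0.03] | shift after turn [27.8 -8.4 26.3]
17623 ((591.2237548828125, 188.73574829101562), (186.86688232421875, 163.42274475097656), 70.3977279663086) 4.096193722692021
```

View pics/w4.png

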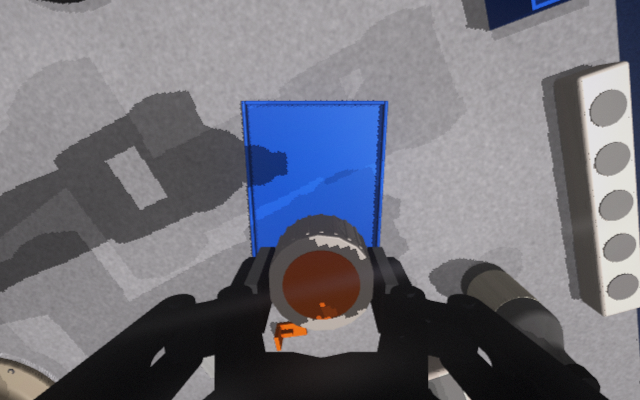

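The wrist view shows the cap at (321,285), upright in the grip. The tray is ahead, with its far edge at row 102.

Call:
servo_tool(
  commands=[
    [1, [0.015, -0.004, 0.02], [0, 0, 0]],
    [1, [0.015, -0.003, 0.03], [0, 0, 0]],
    [1, [0, 0, 0.035], [0, 0, 0]],
    [1, [0, 0, 0.035], [0, 0, 0]],
    [1, [0, 0, 0.03], [0, 0, 0]],
    [1, [0, 0, 0.025], [0, 0, 0]],
    [1, [0, 0, 0.02], [0, 0, 0]],
    [1, [0, 0, 0.013], [0, 0, 0]],
    [1, [0, 0, 0.003], [0, 0, 0]],
    [1, [0, 0, 0], [0, 0, 0]],
  ],
)

```text
time_s: 10.77
eef_pos: [604.0, 224.1, 17.5]
ee_rot: [0.0, 0.818, 0.575, -0.0]
force: [0.1, -0.5, 0.9]
grip_width: 0.531
grip_force: 81.8
```

Call:
servo_tool(
  commands=[
    [1, [0, 0, 0.002], [0, 0, 0]],
    [1, [0, 0, 0], [0, 0, 0]],
  ],
)

```text
time_s: 10.93
eef_pos: [604.6, 224.6, 16.6]
ee_rot: [0.0, 0.818, 0.575, 0.001]
force: [-0.4, 0.5, -0.2]
grip_width: 0.539
grip_force: 81.8
```

Call:
servo_tool(
  commands=[
    [1, [0, 0, 0.002], [0, 0, 0]],
    [1, [0, 0, 0.002], [0, 0, 0]],
    [1, [0, 0, 0.001], [0, 0, 0]],
    [1, [0, 0, 0], [0, 0, 0]],
  ],
)

```text
time_s: 11.27
eef_pos: [603.8, 224.7, 10.1]
ee_rot: [-0.0, 0.818, 0.575, -0.0]
force: [0.2, 0.9, 0.3]
grip_width: 0.534
grip_force: 81.8
```

Call:
servo_tool(
  commands=[
    [1, [0, 0, 0.001], [0, 0, 0]],
    [1, [0, 0, 0.001], [0, 0, 0]],
    [1, [0, 0, 0], [0, 0, 0]],
  ],
)

```text
time_s: 11.52
eef_pos: [603.9, 224.7, 8.4]
ee_rot: [0.0, 0.818, 0.575, 0.0]
force: [-1.4, 0.2, 0.3]
grip_width: 0.529
grip_force: 82.0
```

Call:
servo_tool(
  commands=[
    [1, [0, 0, 0.001], [0, 0, 0]],
    [1, [0, 0, 0], [0, 0, 0]],
    [1, [0, 0, 0.001], [0, 0, 0]],
    [1, [0, 0, 0], [0, 0, 0]],
  ],
)

```text
time_s: 11.85
eef_pos: [604.0, 224.7, 8.2]
ee_rot: [0.0, 0.818, 0.575, 0.0]
force: [-8.8, -2.9, 16.9]
grip_width: 0.53
grip_force: 83.7
```

Call:
servo_tool(
  commands=[
    [1, [0, 0, -0.001], [0, 0, 0]],
    [0.3, [0, 0, 0], [0, 0, 0]],
    [-0.2, [0, 0, 0], [0, 0, 0]],
    [-0.6, [0, 0, 0], [0, 0, 0]],
    [-0.6, [0, 0, -0.003], [0, 0, 0]],
    [-0.6, [0, 0, -0.01], [0, 0, 0]],
    [-0.6, [0, 0, -0.03], [0, 0, 0]],
    [-0.6, [0, 0, -0.04], [0, 0, 0]],
    [-0.6, [0, 0, -0.04], [0, 0, 0]],
    [-0.6, [0, 0, -0.04], [0, 0, 0]],
  ],
)

```text
time_s: 12.68
eef_pos: [603.5, 224.6, 172.9]
ee_rot: [0.0, 0.818, 0.575, 0.0]
force: [-0.0, 0.1, 0.5]
grip_width: 0.8
grip_force: 0.0
```

Call:
servo_tool(
  commands=[
    [-0.6, [0, 0, -0.04], [0, 0, 0]],
    [-0.6, [-0.02, 0, -0.03], [0, 0, 0]],
    [-0.6, [-0.03, 0, 0], [0, 0, 0]],
  ],
)

```text
time_s: 12.93
eef_pos: [588.6, 178.9, 247.9]
ee_rot: [0.003, 0.817, 0.576, 0.006]
force: [0.1, -0.1, 0.9]
grip_width: 0.794
grip_force: 0.0
```

```bash
python3 - <<'E'
from rig import *
from h import *
s=sense();print(s["joints"].round(2),s["eef_pos"],s["grip_width"])
w=capture("wrist");W=wcloud(w,s["eef_pos"],s["ee_rot"]);px=w["pixels"].astype(int)
m=(px[...,0]-px[...,2]>60)&(W[...,2]>15)&(np.linalg.norm(W[...,:2]-[604,225],axis=-1)<60);print("cap",m.sum(),W[m].mean(0))
m=(px[...,2]-px[...,0]>60)&(W[...,2]<25)&(np.linalg.norm(W[...,:2]-TRAY[:2],axis=-1)<150)
print(m.sum(),cv2.minAreaRect(W[m][:,:2].astype(np.float32)))
w1=dict(np.load("w1.npz"))
# tab: in cradle frame, orange pixels with z>60
for f in("w1","w2"):
    w=dict(np.load(f+".npz"));W=wcloud(w,w["p"],w["q"]);px=w["pixels"].astype(int)
    C=R.from_euler('y',30,degrees=True).apply((Rm().inv().apply((W-MIX).reshape(-1,3))-[20,-50,90])).reshape(W.shape)
    m=(px[...,0]-px[...,2]>80)&(abs(C[...,1]-125)<45)&(C[...,2]>30)&(abs(C[...,0]-15)<20)
    for lo in range(30,95,5):
        k=m&(C[...,2]>=lo)&(C[...,2]<lo+5)
        if k.sum()>8: print(f,lo,k.sum(),"x",np.percentile(C[k][:,0],[3,97]).round(1),"y",np.percentile(C[k][:,1],[3,50,97]).round(1))
E
```

```text
[0.1  0.5  1.18 0.   1.45 0.45] [588.62293584 178.85962343 247.85663147] 0.7941738294252013
cap 728 [605.1002339  225.38618806  36.49697669]
20532 ((585.3651733398438, 172.25912475585938), (225.61070251464844, 163.444091796875), 70.37798309326172)
w1 45 38 x [10.  18.7] y [101.4 135.4 144.7]
w1 50 267 x [ 9.  17.9] y [112.2 127.8 141.8]
w1 70 12 x [17.3 18.8] y [ 90.3  96.5 104.4]
w1 75 73 x [ 9.7 18.4] y [ 90.4  99.2 107.3]
w1 80 97 x [ 9.7 17.2] y [ 91.5  98.5 106.4]
w2 45 29 x [ 8.7 19.5] y [113.6 136.6 144.6]
w2 50 271 x [ 8.8 17.9] y [111.3 127.1 141.9]
w2 75 62 x [ 9.5 18.2] y [ 90.3  98.8 106.6]
w2 80 95 x [ 9.4 17.1] y [ 90.7  98.6 105.9]
```

```bash
sed -i 's/^TRAY=[^;]*;/TRAY=np.array([584,171.5,0.]);/' h.py; cat >> h.py <<'E'
def tocr(W): return R.from_euler('y',30,degrees=True).apply((Rm().inv().apply((W-MIX).reshape(-1,3))-[20,-50,90])).reshape(W.shape)
E
python3 - <<'E'
from rig import *
from h import *
s=sense();delta(s,cradle([13.7,98.5,140]),lean(0))
C=[]
for f in("w1","w2"):
    w=dict(np.load(f+".npz"));C.append(tocr(wcloud(w,w["p"],w["q"])).reshape(-1,3))
c=dict(np.load("top.npz"));C.append(tocr(cloud(c)).reshape(-1,3));c=dict(np.load("scene.npz"));C.append(tocr(cloud(c)).reshape(-1,3))
C=np.vstack(C)
xs=range(-40,70,10);print("y\\x",list(xs))
for y in range(20,180,10):
    r=[]
    for x in xs:
        k=(abs(C[:,0]-x)<5)&(abs(C[:,1]-y)<5);r.append(int(C[k][:,2].max()) if k.any() else None)
    print(y,r)
E
```

```text
t 12.98 shift first(mm) [-331.    83.5   26.7] turn units [-4.86  1.04 -3.88] | shift after turn [-336.5  -62.9   -5.6]
y\x [-40, -30, -20, -10, 0, 10, 20, 30, 40, 50, 60]
20 [349, 355, 363, 365, 366, 365, 363, 353, 348, 341, 342]
30 [344, 353, 360, 113, 106, 364, 363, 352, 341, 356, 343]
40 [-29, 48, 56, 57, 56, 56, 68, 56, 360, 360, 356]
50 [-28, 0, 0, 41, 38, 52, 43, 0, -2, 346, 343]
60 [412, -13, -18, 40, 40, 37, 33, -16, 412, -84, -130]
70 [-22, -11, -18, 44, 46, 39, 39, -18, -22, -85, -130]
80 [-19, -17, -18, 43, 48, 42, 46, 27, 28, -84, -128]
90 [-20, -16, -18, 39, 44, 82, 85, 44, 30, -81, -133]
100 [-22, -17, -18, 39, 44, 87, 88, 34, 27, -83, -124]
110 [-25, -15, -14, 38, 45, 81, 80, 33, 18, -123, -118]
120 [-28, -11, -18, 37, 45, 55, 52, -13, -21, -88, -132]
130 [674, 664, 661, 647, 642, 631, 621, 52, -72, -117, -129]
140 [689, 681, 677, 667, 658, 655, 644, 639, -70, -82, -132]
150 [698, 689, 683, 678, 669, 666, 660, 653, -23, -83, -130]
160 [707, 695, 688, 684, 681, 673, 669, 661, 644, -127, -128]
170 [708, 703, 695, 688, 682, 677, 668, 666, 658, -128, -134]
```

Call:
servo_tool(
  commands=[
    [-0.6, [-0.033, 0.0084, 0.0027], [0, 0, 0]],
    [-0.4, [-0.033, 0.0084, 0.0027], [0, 0, 0]],
    [-0.2, [-0.033, 0.0084, 0.0027], [0, 0, 0]],
    [-0.1, [-0.033, 0.0084, 0.0027], [0, 0, 0]],
    [0, [-0.033, 0.0084, 0.0027], [0, 0, 0]],
    [0, [-0.033, 0.0084, 0.0027], [0, 0, 0]],
    [0, [-0.033, 0.0084, 0.0027], [0, 0, 0]],
    [0, [-0.033, 0.0084, 0.0027], [0, 0, 0]],
    [0, [-0.033, 0.0084, 0.0027], [0, 0, 0]],
    [0, [-0.033, 0.0084, 0.0027], [0, 0, 0]],
  ],
)

```text
time_s: 13.82
eef_pos: [553.8, -163.0, 213.7]
ee_rot: [0.0, 0.818, 0.575, 0.0]
force: [0.5, -0.0, -0.7]
grip_width: 0.501
grip_force: 0.0
```

Call:
servo_tool(
  commands=[
    [0, [0, 0, 0], [-0.694, 0.149, -0.554]],
    [0, [0, 0, 0], [-0.694, 0.149, -0.554]],
    [0, [0, 0, 0], [-0.694, 0.149, -0.554]],
    [0, [0, 0, 0], [-0.694, 0.149, -0.554]],
    [0, [0, 0, 0], [-0.694, 0.149, -0.554]],
    [0, [0, 0, 0], [-0.694, 0.149, -0.554]],
    [0, [0, 0, 0], [-0.694, 0.149, -0.554]],
    [0, [0, 0, 0], [0, 0, 0]],
    [0, [0, 0, 0], [0, 0, 0]],
  ],
)

```text
time_s: 14.57
eef_pos: [553.9, -161.6, 213.6]
ee_rot: [0.173, 0.661, 0.706, 0.187]
force: [-0.0, 0.6, 0.4]
grip_width: 0.499
grip_force: 0.0
```

```bash
python3 - <<'E'
from rig import *
from h import *
s=sense();print(s["joints"].round(2),s["eef_pos"],s["grip_width"])
delta(s,cradle([13.7,98.5,140]),lean(0))
w=capture("wrist");W=wcloud(w,s["eef_pos"],s["ee_rot"]);px=w["pixels"].astype(int)
np.savez("w5.npz",p=s["eef_pos"],q=s["ee_rot"],**w)
cv2.imwrite("pics/w5.png",w["pixels"][:,:,::-1])
C=tocr(W)
m=(px[...,0]-px[...,2]>80)&(abs(C[...,1]-98)<20)&(C[...,2]>60)&(abs(C[...,0]-15)<20)
print(m.sum(),np.percentile(C[m],[2,50,98],axis=0).round(1))
E
```

```text
[-0.63  0.22  1.76  0.46  0.81 -0.96] [ 553.87890193 -161.64002487  213.55737012] 0.49902416532847427
t 14.57 shift first(mm) [-4.5  1.2 -4.6] turn units [-0.08 -0.01 -0.03] | shift after turn [-4.5  1.2 -4.5]
348 [[  9.4  91.2  66.3]
 [ 14.3 100.1  80. ]
 [ 18.4 107.5  81.3]]
```

View pics/w5.png

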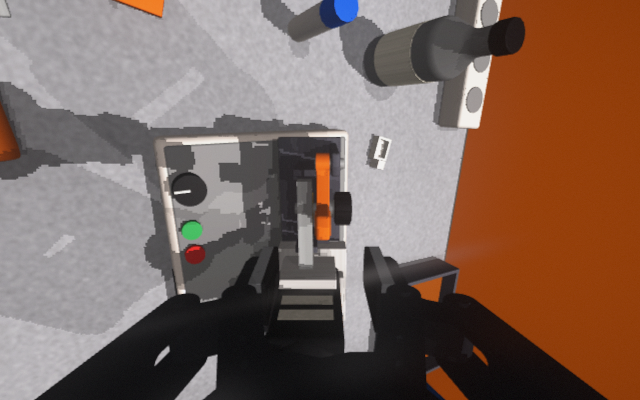

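The pawl is at (323,195), with the tab end near (323,232), and the fingers are above it at about the expected place. I descend on the tab.

Call:
servo_tool(
  commands=[
    [0, [-0.004, 0.0014, 0.01], [0, 0, 0]],
    [0, [0, 0, 0.015], [0, 0, 0]],
    [0, [0, 0, 0.015], [0, 0, 0]],
    [0, [0, 0, 0.015], [0, 0, 0]],
    [0, [0, 0, 0.01], [0, 0, 0]],
    [0, [0, 0, 0.008], [0, 0, 0]],
    [0, [0, 0, 0.005], [0, 0, 0]],
    [0, [0, 0, 0], [0, 0, 0]],
  ],
)

```text
time_s: 15.28
eef_pos: [594.5, -162.2, 145.2]
ee_rot: [0.173, 0.659, 0.707, 0.187]
force: [-0.5, -0.9, -0.2]
grip_width: 0.497
grip_force: 0.0
```

Call:
servo_tool(
  commands=[
    [1, [0, 0, 0], [0, 0, 0]],
    [1, [0, 0, 0], [0, 0, 0]],
    [1, [0, 0, 0], [0, 0, 0]],
    [1, [0, 0, 0], [0, 0, 0]],
    [1, [0, 0, 0], [0, 0, 0]],
    [1, [0, 0, 0], [0, 0, 0]],
  ],
  squeeze=40,
)

```text
time_s: 15.78
eef_pos: [593.7, -162.7, 146.4]
ee_rot: [0.174, 0.659, 0.707, 0.187]
force: [-6.3, -1.9, 1.3]
grip_width: 0.106
grip_force: 43.3
```

```bash
python3 - <<'E'
from rig import *
from h import *
s=sense();print(s["joints"].round(2),s["force"],s["grip_width"]*85)
delta(s,cradle([13.9,99,58]),lean(0))
E
```

```text
[-0.59  0.39  1.73  0.51  0.67 -1.  ] [-6.2984566  -1.88655854  1.31111735] 9.031061125721546
t 15.78 shift first(mm) [-0.1  0.7 -0.5] turn units [-0.07 -0.02  0.  ] | shift after turn [-0.1  0.7 -0.5]
```

Gripped (9 mm opening). Now I lift along the pawl's arc.

Call:
servo_tool(
  commands=[
    [1, [0.0007, 0, -0.0023], [0, -0.57, 0]],
    [1, [0.0007, 0, -0.0023], [0, -0.57, 0]],
    [1, [0.0007, 0, -0.0023], [0, -0.57, 0]],
    [1, [0.0007, 0, -0.0023], [0, -0.57, 0]],
    [1, [0.0007, 0, -0.0023], [0, -0.57, 0]],
    [1, [0.0007, 0, -0.0023], [0, -0.57, 0]],
    [1, [0, 0, 0], [0, 0, 0]],
  ],
)

```text
time_s: 16.37
eef_pos: [587.0, -156.7, 157.5]
ee_rot: [0.295, 0.682, 0.666, 0.068]
force: [-6.1, -11.0, -1.6]
grip_width: 0.104
grip_force: 42.4
```

Call:
servo_tool(
  commands=[
    [1, [0, 0, 0], [0, 0, 0]],
    [1, [0, 0, 0], [0, 0, 0]],
    [1, [0, 0, 0], [0, 0, 0]],
    [1, [0, 0, 0], [0, 0, 0]],
    [1, [0, 0, 0], [0, 0, 0]],
    [1, [0, 0, 0], [0, 0, 0]],
    [1, [0, 0, 0], [0, 0, 0]],
    [1, [0, 0, 0], [0, 0, 0]],
    [1, [0, 0, 0], [0, 0, 0]],
    [1, [0, 0, 0], [0, 0, 0]],
  ],
)

```text
time_s: 17.2
eef_pos: [587.0, -157.2, 157.1]
ee_rot: [0.294, 0.682, 0.666, 0.069]
force: [-5.6, -2.1, 1.4]
grip_width: 0.104
grip_force: 43.1
```

Call:
servo_tool(
  commands=[
    [1, [0, 0, 0], [0, 0, 0]],
    [1, [0, 0, 0], [0, 0, 0]],
    [1, [0, 0, 0], [0, 0, 0]],
    [1, [0, 0, 0], [0, 0, 0]],
    [1, [0, 0, 0], [0, 0, 0]],
    [1, [0, 0, 0], [0, 0, 0]],
  ],
)

```text
time_s: 17.7
eef_pos: [587.0, -157.1, 157.0]
ee_rot: [0.294, 0.682, 0.666, 0.069]
force: [-6.2, -2.3, 2.3]
grip_width: 0.106
grip_force: 43.1
```

```bash
python3 - <<'E'
from rig import *
from h import *
s=sense();w=capture("wrist");W=wcloud(w,s["eef_pos"],s["ee_rot"]);C=tocr(W)
# jaw front: find points at z 40-57 y 25..60
c=dict(np.load("w5.npz"));C0=tocr(wcloud(c,c["p"],c["q"]))
for n,D in(("before",C0),("now",C)):
    k=(abs(D[...,0])<15)&(D[...,2]>49)&(D[...,2]<60)&(D[...,1]>24)&(D[...,1]<75);print(n,k.sum(),np.percentile(D[k][:,1],[1,50,99]) if k.any() else 0)
i=w["pixels"][:,:,::-1];cv2.imwrite("pics/w6.png",i)
E
```

```text
before 884 [27.38164247 36.0090376  44.44758629]
now 264 [26.79936638 28.60688959 44.51887508]
```

View pics/w6.png

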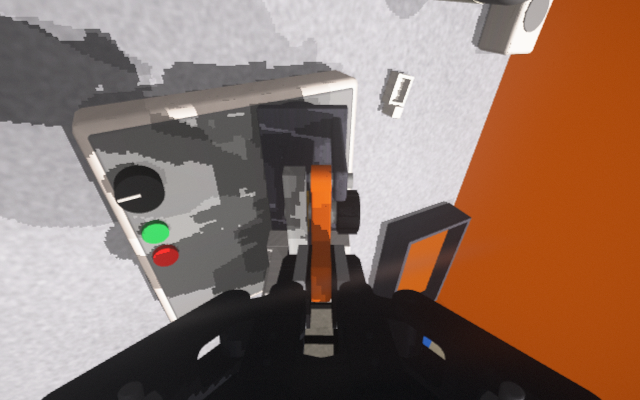

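The pawl is lifted, held in the fingers at (320,230). I lower it back, release it, rise, and check the jaw.

Call:
servo_tool(
  commands=[
    [1, [-0.0007, 0, 0.0023], [0, 0.57, 0]],
    [1, [-0.0007, 0, 0.0023], [0, 0.57, 0]],
    [1, [-0.0007, 0, 0.0023], [0, 0.57, 0]],
    [1, [-0.0007, 0, 0.0023], [0, 0.57, 0]],
    [1, [-0.0007, 0, 0.0023], [0, 0.57, 0]],
    [1, [-0.0007, 0, 0.0023], [0, 0.57, 0]],
    [0.4, [0, 0, 0], [0, 0, 0]],
    [0.1, [0, 0, 0], [0, 0, 0]],
    [0, [0, 0, 0], [0, 0, 0]],
  ],
)

```text
time_s: 18.5
eef_pos: [594.0, -163.3, 146.4]
ee_rot: [0.174, 0.66, 0.707, 0.187]
force: [0.1, 0.5, 0.7]
grip_width: 0.497
grip_force: 0.0
```

Call:
servo_tool(
  commands=[
    [0, [0, 0, -0.01], [0, 0, 0]],
    [0, [0, 0, -0.03], [0, 0, 0]],
    [0, [0, 0, -0.04], [0, 0, 0]],
    [-0.3, [0, 0, -0.04], [0, 0, 0]],
    [-0.6, [0, 0, -0.035], [0, 0, 0]],
    [-1, [-0.025, -0.003, 0], [0, 0, 0]],
    [-1, [-0.025, -0.003, 0], [0, 0, 0]],
    [-1, [-0.025, -0.003, 0], [0, 0, 0]],
    [-1, [-0.025, -0.003, 0], [0, 0, 0]],
    [-1, [0, 0, 0], [0, 0, 0]],
  ],
)

```text
time_s: 19.33
eef_pos: [513.6, -272.6, 275.0]
ee_rot: [0.174, 0.661, 0.706, 0.186]
force: [-0.2, 0.4, -0.1]
grip_width: 1.001
grip_force: 0.0
```

```bash
python3 - <<'E'
from rig import *
from h import *
s=sense();w=capture("wrist");W=wcloud(w,s["eef_pos"],s["ee_rot"]);C=tocr(W);print(s["joints"].round(2))
delta(s,cradle([0,0,210]),lean(0))
c=dict(np.load("w5.npz"));C0=tocr(wcloud(c,c["p"],c["q"]));c1=dict(np.load("w1.npz"));C1=tocr(wcloud(c1,c1["p"],c1["q"]))
for n,D in(("w1",C1),("w5",C0),("now",C)):
    k=(abs(D[...,0])<15)&(D[...,2]>49)&(D[...,2]<60)&(D[...,1]>24)&(D[...,1]<75);print(n,k.sum(),np.percentile(D[k][:,1],[1,50,99]) if k.any() else 0)
    k=(abs(D[...,2]-105)<6)&(abs(D[...,0])<45)&(abs(D[...,1])<45)
    print("shoulder rect",cv2.minAreaRect(D[k][:,:2].astype(np.float32)) if k.any() else 0,"max",D[k].max(0),D[k].min(0))
i=w["pixels"][:,:,::-1];cv2.imwrite("pics/w7.png",i)
E
```

```text
[-0.87  0.2   1.61  0.47  1.06 -1.12]
t 19.33 shift first(mm) [ 4.9 -1.7  2.6] turn units [-0.08  0.01 -0.03] | shift after turn [ 4.9 -1.7  2.6]
w1 334 [28.1795311  37.07908394 43.98943154]
shoulder rect ((0.201324462890625, 0.04696846008300781), (56.17465591430664, 55.8873291015625), 0.06366636604070663) max [ 28.30850219  27.98803441 110.01832473] [-27.90939163 -27.87006962  99.19689071]
w5 884 [27.38164247 36.0090376  44.44758629]
shoulder rect ((1.2316093444824219, 22.7944278717041), (14.062670707702637, 54.369319915771484), 87.96642303466797) max [ 28.17849167  29.00195589 109.83143501] [-25.85488256  14.80342231  99.0035099 ]
now 535 [27.90599042 50.08893346 57.44067028]
shoulder rect ((0.5587329864501953, 0.39272308349609375), (55.944915771484375, 54.81879806518555), 0.2098677158355713) max [ 28.48159877  27.84910438 110.98705581] [-27.46225478 -27.11254084  99.08292543]
```

View pics/w7.png

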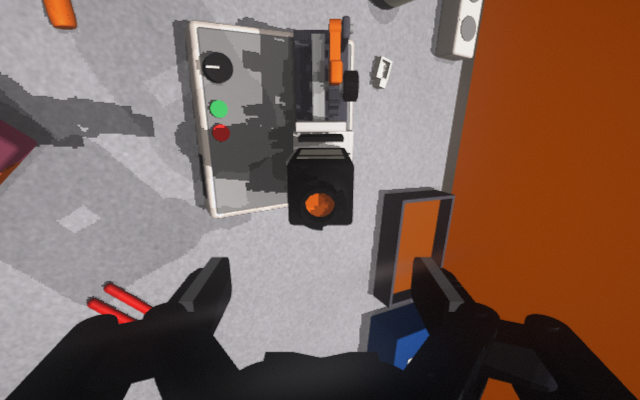

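The jaw has backed off (its top moved from y=37 to 50 mm). The open mouth is at (320,204) and the bottle is centred in the cradle frame. I descend over it and grip across x.

Call:
servo_tool(
  commands=[
    [-1, [0.005, -0.0018, 0.01], [-0.08, 0, -0.03]],
    [-1, [0, 0, 0.02], [0, 0, 0]],
    [-1, [0, 0, 0.025], [0, 0, 0]],
    [-1, [0, 0, 0.025], [0, 0, 0]],
    [-1, [0, 0, 0.02], [0, 0, 0]],
    [-1, [0, 0, 0.015], [0, 0, 0]],
    [-1, [0, 0, 0.013], [0, 0, 0]],
    [-1, [0, 0, 0.01], [0, 0, 0]],
    [-1, [0, 0, 0], [0, 0, 0]],
    [-1, [0, 0, 0], [0, 0, 0]],
  ],
)

```text
time_s: 20.22
eef_pos: [581.1, -259.1, 154.7]
ee_rot: [0.176, 0.658, 0.708, 0.19]
force: [-0.1, -0.2, 0.3]
grip_width: 1.003
grip_force: 0.0
```

```bash
python3 - <<'E'
from rig import *
from h import *
s=sense();print(s["joints"].round(2),s["force"])
delta(s,cradle([0.2,0.2,72]),lean(0))
E
```

```text
[-0.76  0.43  1.64  0.55  0.78 -1.17] [-0.12228271 -0.17035519  0.33866978]
t 20.22 shift first(mm) [-3.7 -0.5  2.3] turn units [-0.   -0.02  0.03] | shift after turn [-3.7 -0.5  2.3]
```

Call:
servo_tool(
  commands=[
    [-1, [-0.0037, -0.0005, 0.002], [0, 0, 0]],
    [-1, [0, 0, 0], [0, 0, 0]],
    [1, [0, 0, 0], [0, 0, 0]],
    [1, [0, 0, 0], [0, 0, 0]],
    [1, [0, 0, 0], [0, 0, 0]],
    [1, [0, 0, 0], [0, 0, 0]],
    [1, [0, 0, 0], [0, 0, 0]],
    [1, [0, 0, 0], [0, 0, 0]],
  ],
  squeeze=60,
)

```text
time_s: 20.88
eef_pos: [581.8, -263.2, 153.0]
ee_rot: [0.176, 0.658, 0.707, 0.19]
force: [-5.5, 0.4, 6.0]
grip_width: 0.649
grip_force: 64.9
```

```bash
python3 - <<'E'
from rig import *
from h import *
s=sense();print(s["force"],s["grip_width"]*85)
delta(s,cradle([0.2,0.2,72]),lean(0))
E
```

```text
[-5.4740598   0.43472273  5.95807585] 55.20319231958096
t 20.88 shift first(mm) [ 0.5 -0.   0.6] turn units [ 0.   -0.02  0.02] | shift after turn [ 0.5 -0.   0.6]
```

Call:
servo_tool(
  commands=[
    [1, [0, 0, -0.003], [0, 0, 0]],
    [1, [0, 0, -0.005], [0, 0, 0]],
    [1, [0, 0, -0.008], [0, 0, 0]],
    [1, [0, 0, -0.01], [0, 0, 0]],
    [1, [0, 0, -0.01], [0, 0, 0]],
    [1, [0, 0, -0.01], [0, 0, 0]],
    [1, [0, 0, -0.01], [0, 0, 0]],
    [1, [0, 0, -0.01], [0, 0, 0]],
    [1, [0, 0, -0.01], [0, 0, 0]],
    [1, [0, 0, -0.008], [0, 0, 0]],
  ],
  squeeze=75,
)

```text
time_s: 21.72
eef_pos: [539.3, -266.1, 225.4]
ee_rot: [0.175, 0.658, 0.708, 0.19]
force: [0.7, 0.5, -4.1]
grip_width: 0.641
grip_force: 82.3
```

Call:
servo_tool(
  commands=[
    [1, [0, 0, -0.01], [0, 0, 0]],
    [1, [0, 0, -0.01], [0, 0, 0]],
    [1, [0, 0, -0.01], [0, 0, 0]],
    [1, [0, 0, -0.01], [0, 0, 0]],
    [1, [0, 0, -0.005], [0, 0, 0]],
    [1, [0, 0, 0], [0, 0, 0]],
  ],
)

```text
time_s: 22.22
eef_pos: [517.4, -268.3, 265.5]
ee_rot: [0.177, 0.658, 0.707, 0.19]
force: [0.4, -0.8, -3.4]
grip_width: 0.642
grip_force: 82.3
```

```bash
python3 - <<'E'
from rig import *
from h import *
s=sense();print(s["force"],s["grip_width"]*85,s["joints"].round(2),s["eef_pos"])
delta(s,tray(0,-52,260),trot(0))
E
```

```text
[ 0.40990702 -0.81987324 -3.43236215] 54.549577200155454 [-0.86  0.21  1.63  0.49  1.03 -1.14] [ 517.36272413 -268.32399651  265.46193877]
t 22.22 shift first(mm) [386.3  64.2  43.2] turn units [ 4.94 -1.04  3.9 ] | shift after turn [384.4 -86.3   5.5]
```

Call:
servo_tool(
  commands=[
    [1, [0, 0, 0], [0.25, -0.05, 0.2]],
    [1, [0, 0, 0], [0.47, -0.1, 0.37]],
    [1, [0, 0, 0], [0.47, -0.1, 0.37]],
    [1, [0, 0, 0], [0.47, -0.1, 0.37]],
    [1, [0, 0, 0], [0.47, -0.1, 0.37]],
    [1, [0, 0, 0], [0.47, -0.1, 0.37]],
    [1, [0, 0, 0], [0.47, -0.1, 0.37]],
    [1, [0, 0, 0], [0.47, -0.1, 0.37]],
    [1, [0, 0, 0], [0.47, -0.1, 0.37]],
    [1, [0, 0, 0], [0.47, -0.1, 0.37]],
  ],
)

```text
time_s: 23.05
eef_pos: [517.8, -267.6, 263.7]
ee_rot: [0.015, 0.807, 0.59, 0.017]
force: [0.2, 0.5, -4.1]
grip_width: 0.643
grip_force: 82.3
```

Call:
servo_tool(
  commands=[
    [1, [0, 0, 0], [0.46, -0.09, 0.37]],
    [1, [0.008, -0.002, 0], [0, 0, 0]],
    [1, [0.016, -0.004, 0], [0, 0, 0]],
    [1, [0.024, -0.006, 0], [0, 0, 0]],
    [1, [0.03, -0.007, 0], [0, 0, 0]],
    [1, [0.033, -0.008, 0], [0, 0, 0]],
    [1, [0.033, -0.008, 0], [0, 0, 0]],
    [1, [0.033, -0.008, 0], [0, 0, 0]],
    [1, [0.033, -0.008, 0], [0, 0, 0]],
    [1, [0.033, -0.008, 0], [0, 0, 0]],
  ],
)

```text
time_s: 23.88
eef_pos: [543.5, -16.2, 264.6]
ee_rot: [-0.001, 0.818, 0.576, 0.001]
force: [0.3, -0.1, -3.7]
grip_width: 0.646
grip_force: 82.3
```

Call:
servo_tool(
  commands=[
    [1, [0.033, -0.008, 0], [0, 0, 0]],
    [1, [0.033, -0.007, 0], [0, 0, 0]],
    [1, [0.03, -0.006, 0], [0, 0, 0]],
    [1, [0.022, -0.004, 0], [0, 0, 0]],
    [1, [0.015, -0.002, 0], [0, 0, 0]],
    [1, [0.008, 0, 0], [0, 0, 0]],
    [1, [0, 0, 0], [0, 0, 0]],
    [1, [0, 0, 0], [0, 0, 0]],
  ],
)

```text
time_s: 24.55
eef_pos: [566.1, 122.6, 264.6]
ee_rot: [-0.001, 0.818, 0.576, 0.0]
force: [0.4, -1.1, -3.6]
grip_width: 0.64
grip_force: 82.3
```

```bash
python3 - <<'E'
from rig import *
from h import *
s=sense();print(s["force"],s["grip_width"]*85,s["joints"].round(2),s["eef_pos"])
delta(s,tray(0,-52,78),trot(0))
w=capture("wrist");cv2.imwrite("pics/w8.png",w["pixels"][:,:,::-1])
c=capture("scene");P=cloud(c);px=c["pixels"].astype(int)
m=(px[...,2]-px[...,0]>60)&(P[...,2]<25)&(np.linalg.norm(P[...,:2]-TRAY[:2],axis=-1)<150);print(cv2.minAreaRect(P[m][:,:2].astype(np.float32)))
m=(px[...,0]-px[...,2]>50)&(P[...,2]>15)&(np.linalg.norm(P[...,:2]-[604,225],axis=-1)<40);print("cap",m.sum(),P[m].mean(0) if m.any() else 0)
cv2.imwrite("pics/s8.png",cv2.resize(c["pixels"][120:280,240:440,::-1],None,fx=4,fy=3.75,interpolation=cv2.INTER_CUBIC))
E
```

```text
[ 0.37933801 -1.09688998 -3.60773616] 54.37876438443188 [0.01 0.42 1.27 0.   1.46 0.35] [566.09573981 122.6236578  264.5723398 ]
t 24.55 shift first(mm) [ -0.2   0.6 186.6] turn units [-0.02 -0.01  0.01] | shift after turn [1.000e-01 3.000e-01 1.866e+02]
((588.0288696289062, 175.5084991455078), (221.9992218017578, 164.29293823242188), 69.98431396484375)
cap 63 [607.59187912 226.52860252  32.22674415]
```

View pics/s8.png

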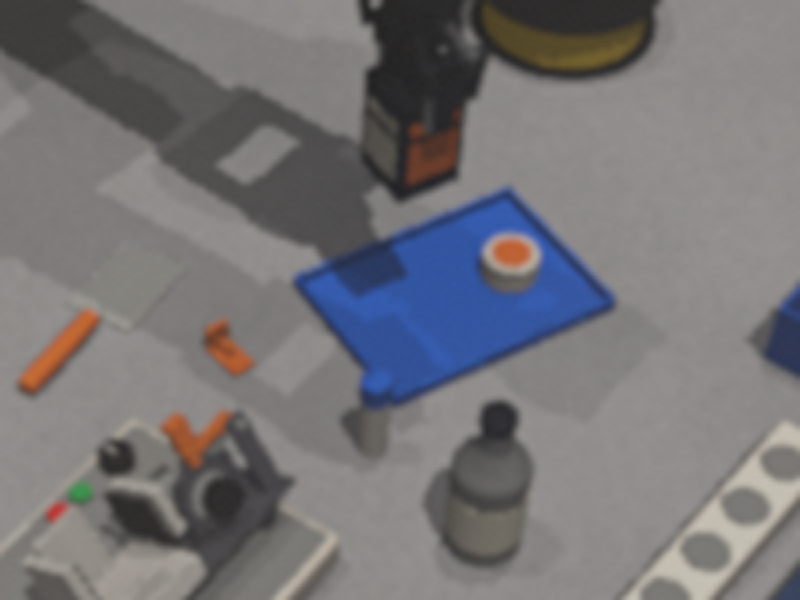

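The cap lies flat in the tray (510,258) and the bottle hangs upright. I lower it.

Call:
servo_tool(
  commands=[
    [1, [0, 0, 0.008], [0, 0, 0]],
    [1, [0, 0, 0.016], [0, 0, 0]],
    [1, [0, 0, 0.024], [0, 0, 0]],
    [1, [0, 0, 0.028], [0, 0, 0]],
    [1, [0, 0, 0.028], [0, 0, 0]],
    [1, [0, 0, 0.026], [0, 0, 0]],
    [1, [0, 0, 0.02], [0, 0, 0]],
    [1, [0, 0, 0.014], [0, 0, 0]],
    [1, [0, 0, 0.008], [0, 0, 0]],
    [1, [0, 0, 0.004], [0, 0, 0]],
  ],
)

```text
time_s: 25.48
eef_pos: [565.7, 122.3, 87.3]
ee_rot: [-0.002, 0.818, 0.575, -0.001]
force: [-0.1, -0.4, -4.2]
grip_width: 0.642
grip_force: 82.3
```

Call:
servo_tool(
  commands=[
    [1, [0, 0, 0.002], [0, 0, 0]],
    [1, [0, 0, 0.002], [0, 0, 0]],
    [1, [0, 0, 0], [0, 0, 0]],
    [1, [0, 0, 0], [0, 0, 0]],
  ],
)

```text
time_s: 25.82
eef_pos: [566.6, 122.8, 85.3]
ee_rot: [-0.001, 0.818, 0.575, 0.0]
force: [-0.6, 0.7, -3.9]
grip_width: 0.643
grip_force: 82.3
```

Call:
servo_tool(
  commands=[
    [1, [0, 0, 0.002], [0, 0, 0]],
    [1, [0, 0, 0.002], [0, 0, 0]],
    [1, [0, 0, 0.001], [0, 0, 0]],
    [1, [0, 0, 0.001], [0, 0, 0]],
    [1, [0, 0, 0], [0, 0, 0]],
    [1, [0, 0, 0], [0, 0, 0]],
  ],
)

```text
time_s: 26.32
eef_pos: [566.2, 122.8, 78.6]
ee_rot: [-0.001, 0.818, 0.575, -0.0]
force: [0.0, 0.3, -4.7]
grip_width: 0.64
grip_force: 82.3
```

Call:
servo_tool(
  commands=[
    [1, [0, 0, 0.0005], [0, 0, 0]],
    [1, [0, 0, 0.0005], [0, 0, 0]],
    [1, [0, 0, 0], [0, 0, 0]],
    [1, [0, 0, 0], [0, 0, 0]],
  ],
)

```text
time_s: 26.65
eef_pos: [566.2, 122.8, 77.6]
ee_rot: [-0.001, 0.818, 0.575, -0.0]
force: [0.1, -1.0, -3.0]
grip_width: 0.638
grip_force: 82.3
```

Call:
servo_tool(
  commands=[
    [1, [0, 0, 0.0005], [0, 0, 0]],
    [1, [0, 0, 0.0005], [0, 0, 0]],
    [1, [0, 0, 0], [0, 0, 0]],
    [1, [0, 0, 0], [0, 0, 0]],
  ],
)

```text
time_s: 26.98
eef_pos: [566.3, 122.9, 76.8]
ee_rot: [-0.001, 0.818, 0.575, -0.0]
force: [-1.4, 0.3, -0.2]
grip_width: 0.644
grip_force: 82.8
```

Call:
servo_tool(
  commands=[
    [1, [0, 0, 0.0003], [0, 0, 0]],
    [1, [0, 0, 0], [0, 0, 0]],
    [1, [0, 0, 0], [0, 0, 0]],
  ],
)

```text
time_s: 27.23
eef_pos: [566.3, 122.9, 76.8]
ee_rot: [-0.001, 0.818, 0.575, -0.0]
force: [-3.8, -0.2, 5.9]
grip_width: 0.641
grip_force: 83.1
```

Contact: the floor is bearing the load. I release slowly and rise straight up.

Call:
servo_tool(
  commands=[
    [-0.35, [0, 0, 0], [0, 0, 0]],
    [-0.5, [0, 0, 0], [0, 0, 0]],
    [-0.7, [0, 0, 0], [0, 0, 0]],
    [-1, [0, 0, 0], [0, 0, 0]],
    [-1, [0, 0, 0], [0, 0, 0]],
    [-1, [0, 0, 0], [0, 0, 0]],
    [-1, [0, 0, -0.004], [0, 0, 0]],
    [-1, [0, 0, -0.01], [0, 0, 0]],
    [-1, [0, 0, -0.02], [0, 0, 0]],
    [-1, [0, 0, -0.03], [0, 0, 0]],
  ],
)

```text
time_s: 28.07
eef_pos: [565.3, 122.7, 139.9]
ee_rot: [-0.002, 0.818, 0.575, -0.002]
force: [0.6, 0.2, 0.3]
grip_width: 0.996
grip_force: 0.0
```

Call:
servo_tool(
  commands=[
    [-1, [0, 0, -0.04], [0, 0, 0]],
    [-1, [0, 0, -0.04], [0, 0, 0]],
    [-1, [0, 0, -0.04], [0, 0, 0]],
    [-1, [-0.03, 0, 0], [0, 0, 0]],
    [-1, [-0.03, 0, 0], [0, 0, 0]],
    [-1, [-0.03, 0, 0], [0, 0, 0]],
    [-1, [0, 0, 0], [0, 0, 0]],
  ],
)

```text
time_s: 28.65
eef_pos: [535.0, 34.3, 261.5]
ee_rot: [-0.0, 0.819, 0.574, -0.0]
force: [1.0, -0.8, 0.3]
grip_width: 0.999
grip_force: 0.0
```

```bash
python3 - <<'E'
from rig import *
from h import *
s=sense();print(s["force"],s["eef_pos"])
c=capture("scene")
cv2.imwrite("pics/s9.png",cv2.resize(c["pixels"][120:320,180:440,::-1],None,fx=3,fy=3,interpolation=cv2.INTER_CUBIC))
E
```

```text
[ 0.96049732 -0.80885851  0.31829841] [534.99299525  34.33510531 261.5252791 ]
```

View pics/s9.png

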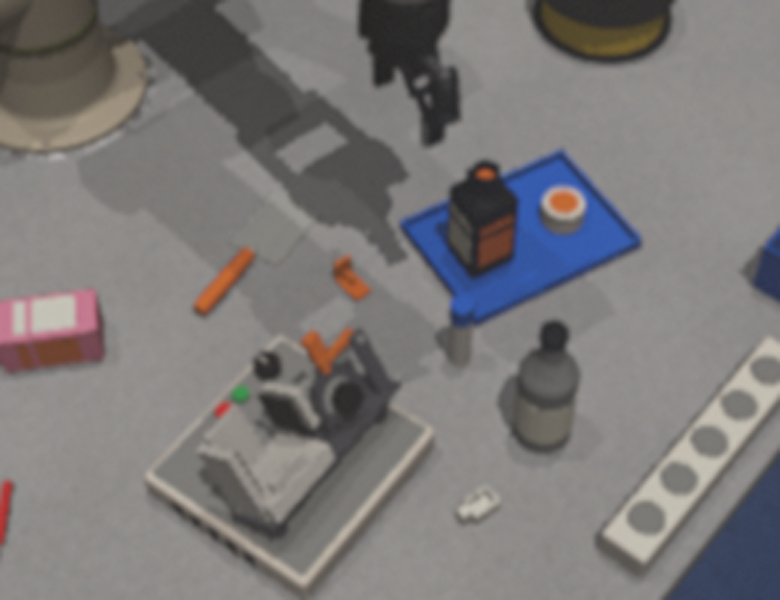

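The open bottle (485,220) stands upright in the tray beside its cap (562,207), the gripper is clear, and the neighbouring items look undisturbed.

```bash
python3 -c "
from rig import *
print(finish_job())"
```

```text
the job is handed in; nothing more can be done
None
```

I handed the job in at about 29 s: the cap is off and lying in the tray, the jaw is fully backed off, and the open bottle stands upright beside its cap, with everything else apparently where it was.

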